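# Stand up the glaze-sample frame on its kickstand

### The arm

A 6-joint arm with a two-finger parallel gripper is mounted at the origin on the work surface. World frame = base frame: x ahead of the robot, y to its left, z up, the work surface at z = 0. Lengths are in m, angles in rad, forces in N, time in s.
With the tool pointing down it reaches from about 0.35 to 0.975 m from the base axis. Payload 4.9 kg.
Tool frame: the origin (TCP) lies midway between the tips of the shut fingers; the grasp point (between the pads) lies 19 mm behind it (manip.hold_point_z is the distance from the TCP to the grasp point, in m); z points along the fingers, y is the line along which they close (so a half turn about z gives the same grasp; the last joint's range is limited). The gripper opens to 85 mm and grips with 20 to 120 N. Pads are 22 mm wide; open, the fingers measure 114 mm over their backs; the gripper's body (76 mm by 85 mm) begins 54 mm behind the grasp point. The pads swing forward as they close: fully open they stand 13 mm farther back than shut.
Start: joints at [1.2, 0.053, 1.613, -0, 1.476, -0.119], TCP at [0.156, 0.605, 0.231] pointing down, gripper open.
Joint ranges: [-3.01, 3.01], [-1.01, 2.22], [0.06, 2.58], [-1.02, 4.17], [0.09, 2.62], [-3.14, 3.14]. Speed limits (rad/s): [2.57, 2.57, 3.14, 3.14, 3.14, 3.14].

### API

Orientations are given as a unit quaternion [w, x, y, z].
In Python, from plant import manip gives the robot as it stands. The module is installed in compiled form; this text tells all that it offers.
- The arm moves only by the shell command python3 -m jog 'ROWS' [OPENING]. ROWS is JSON, one flat list of numbers, 6 for each row, row after row: the shift along the tool's x, y, z in units of 0.1 m (1.0 is 0.1 m), then the turn, a rotation vector about the tool's x, y, z in units of 180 degrees (1.0 is 180 degrees). A call has 1 to 8 rows; each row is the pose to reach, as a shift and turn from the pose commanded when the call began, along the tool's axes at that moment, turning the shorter way round; what a row does not reach only later rows make up. A row lasts 1/8 s, in which the tool goes at most 62.5 mm and 10.7 degrees, less where a joint would pass 70% of its speed; a pose out of reach is approached as far as the arm can. A call with a number of a shift or a turn outside -1 to 1 is refused whole. A call with a gripper value outside its range is refused whole. OPENING is the finger opening in mm, from 0 to 85.4, set as the call begins (- or left out, the last holds). The fingers move at their own pace and stop on an object; the grip force is fixed at half the most. Time passes only in rows, so rows that repeat a pose let the fingers close. It gives the time, the measured TCP pose, the force, the opening and the grip force at its end, in the units of the state.
- manip.state(): the state, without advancing time (a new reading comes with each control period).
- manip.grab_frame(name): name is "scene" or "top" or "wrist"; returns a dict with "img" (420x560x3 uint8, blue, green, red), "z_map" (420x560 float32, m along the optical axis (not along the pixel's ray), 0 where there is no reading), "fx", "fy", "cx", "cy" (pixels), "xyz" and "attitude" of the camera in the world; the wrist camera has in their place "T_tool_cam" (4x4, takes a point from camera to tool coordinates, whose origin is the TCP and whose axes are the flange's). Camera axes: x right, y up, looking along -z (the intrinsics and any distortion apply to the point x, -y, -z); pixel columns grow to the right and rows downward; lengths in m; the calibration is good to about 2 mm. A picture is of the moment at which its call begins: read the wrist's pose just before it.
- manip.job_done(): hands the job in; it is judged then, once.
The state is a dict: "time": time; "joint_pos": joint angles; "joint_vel": joint speeds; "joint_efforts": joint torques, N m; "tool_pos": TCP position; "tool_rot": TCP orientation; "contact_force": force on the tool from outside, world axes, zero at the start; "ft_torque": the same for the moment, N m; "gripper_width": opening from 0.0 (shut) to 1.0 (fully open); "grasp_force": force on a finger pad.
Only numpy, scipy, OpenCV 4.12 (cv2) and the standard library are available. Lean on these libraries where they do the work, as an engineer would, in place of code of your own. Each camera call takes 0.05 s, during which the arm holds its last target. There are 200 camera calls.

### The job

Two narrow wooden frames lie face-down on the bamboo tray, propped on its rail; one has a hinged wooden kickstand folded on its back, the other only a hanging batten. Fold the kickstand fully out, then stand that frame up on the tray so that it leans back on its kickstand by itself. Set it down gently without dropping or toppling it, and leave the other frame where it lies.

Things in the scene. Friction and masses are not known exactly. Their poses are not given: they have to be found in the camera images.
- stand_frame: Dark wood frame 140 x 56 x 16 mm (x, y, z), 0.3 kg, copper-red tile in its face; lies face-down, sloping 38 degrees, bottom edge on the tray, top edge raised, away from the robot. Origin: centre of the face (underside). +z out of the back (up), +x to the top edge (x = +70 mm), bottom edge x = -70. Sides bare for gripping. Stood on bottom edge and opened kickstand it leans back 20 degrees, foot 70 mm behind.
- kickstand (a joint): Wooden bar on that frame's back (z = 16), 16 mm wide, 12 thick, hinged along y at x = 20, y = 0, z = 23 mm by brass blocks 32 wide; folded it runs 88 mm to x = -68, z 17 to 29. Value in rad: 0 folded, 0.8 fully out at a stop; starts at 0 to 0.1. Opening lifts the free end off the back, towards the top edge (+ turn about frame +y). Light hinge friction (0.012 N m): stays where left.
- hang_frame: The other frame, same size, make, slope and axes: no kickstand, only a cross batten 12 x 48 mm, 6 mm high, fixed across its back near the top edge. To be left alone.
- tray: Flat bamboo tray 360 (x) x 460 (y) x 12 mm, no rim, fixed. Origin: centre of its underside; top 12 mm above. A fixed round wooden rail (12 mm thick, along y, at x = 18, top at z = 71 mm) carries the frames, one left, one right (either way); it touches their faces 24 mm above mid-length. Frame bottom edges lie at x = -60. Two loose 60 x 60 x 8 mm tiles lie in the middle.

How it is judged:
On the way:
1. the kickstand has been folded out (value of joint kickstand above 0.6 rad), for 0.2 s.
At the end, for the whole second after the job is handed in: The frame with the kickstand stands on the tray at rest and released, top edge up, leaning back 6 to 33 degrees from vertical with its kickstand out at least 0.6 rad (0.8 is the stop), and the other frame still lies on the rail within 20 mm of where it was (angle between stand_frame's own z axis and vertical between 1.67 and 2.15 rad and angle between stand_frame's own x axis and vertical below 0.6 rad and value of joint kickstand above 0.6 rad and x of stand_frame in the frame of tray between -0.19 and 0.19 m and y of stand_frame in the frame of tray between -0.24 and 0.24 m and contact force between stand_frame and tray above 0.5 N and linear speed of stand_frame below 0.02 m/s and angular speed of stand_frame below 0.1 rad/s and distance of hang_frame from where it was at the start of the episode below 0.02 m and angle between hang_frame's own z axis and vertical below 0.8 rad); the robot touches nothing.
It fails at once if the frame with the kickstand is dropped or topples (moves faster than 0.7 m/s) (linear speed of stand_frame above 0.7 m/s).
It fails at once if the other frame is moved by more than 30 mm or tipped up (distance of hang_frame from where it was at the start of the episode above 0.03 m or angle between hang_frame's own z axis and vertical above 0.9 rad).
It also fails if it takes over 51 s, if anything falls off the work surface, if the arm or the gripper's body presses on something with over 40 N, if the wrist force passes 120 N, or if a joint passes its speed limit or range.

## Working session

There is one attempt and no reset: what is moved stays moved. The work goes in short steps, Python scripts to look and compute and a shell command to move; the robot and the scene stay as the last step left them, time stands still between calls to the robot, and variables do not carry over. Pictures are saved under pics/ and viewed, at most 12 in all, crops included, and the job is handed in when it is done.

```bash
mkdir -p pics; python3 - <<'E'
from plant import manip
import cv2,numpy as np
s=manip.state();print(s['time'],s['tool_pos'],s['tool_rot'])
a=[]
for n in("scene","top"):
    f=manip.grab_frame(n);np.savez(n,**f);print(n,f['fx'],f['fy'],f['cx'],f['cy'],f['xyz'],f['attitude'],[k for k in f])
    cv2.imwrite(f"pics/{n}0.png",f['img'])
E
```

```text
0.0 [0.15548134 0.60470852 0.23006375] [-2.63746433e-04  1.25570919e-01  9.92084107e-01 -9.99753107e-04]
scene 457.5879620566127 457.5879620566127 293.01560172297644 202.9182363465583 [ 1.08148584 -0.09689645  0.51516655] [0.70732803 0.33333271 0.26029346 0.566413  ] ['img', 'z_map', 'fx', 'fy', 'cx', 'cy', 'xyz', 'attitude']
top 388.01646563524577 388.01646563524577 273.8169493584543 208.2945483592935 [0.51289566 0.008688   0.73835845] [ 0.70806193  0.0403564  -0.03567442 -0.70409304] ['img', 'z_map', 'fx', 'fy', 'cx', 'cy', 'xyz', 'attitude']
```

View pics/top0.png

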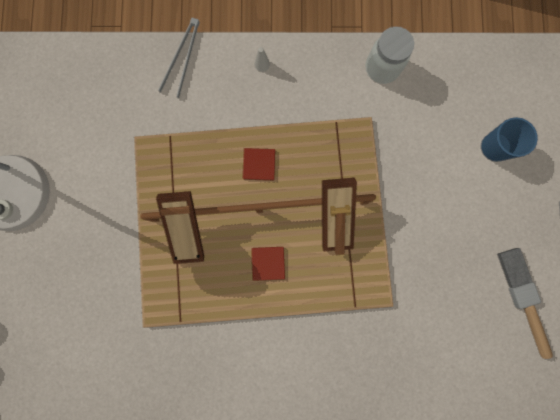

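View pics/scene0.png

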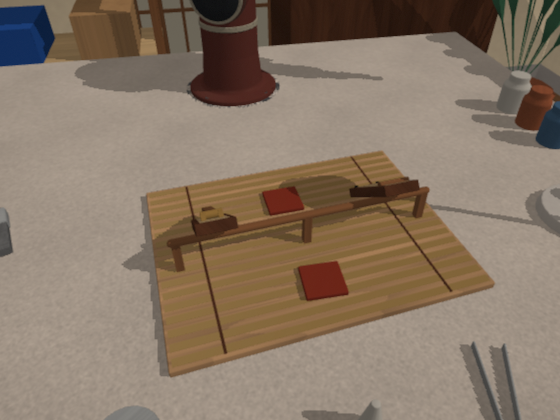

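Top view: the frame with the kickstand is on the right, centred near (339,215), with its hinge brass at (340,211) and its foot at (340,253). The batten frame is on the left at (180,228). The scene view shows both propped on the rail.

```bash
cat > h.py <<'E'
import numpy as np,cv2
from scipy.spatial.transform import Rotation as R
def rot(q): return R.from_quat(np.roll(q,-1)).as_matrix()
def cloud(f,Rc=None,t=None):
    if Rc is None: Rc,t=rot(f['attitude']),f['xyz']
    z=f['z_map'];v,u=np.mgrid[:z.shape[0],:z.shape[1]]
    p=np.stack([(u-f['cx'])/f['fx']*z,-(v-f['cy'])/f['fy']*z,-z],-1)
    return p@Rc.T+t
def u(v): return v/np.linalg.norm(v)
def fitframe(P,m):
    """P cloud, m mask of dark border px (back surface): returns R (cols x,y,z), centre on back"""
    q=P[m];
    for _ in range(5):
        c=q.mean(0);n=np.linalg.svd(q-c)[2][2];n=n*np.sign(n[2]);q=q[abs((q-c)@n)<max(.003,1.5*((q-c)@n).std())]
    yy=u(np.cross(n,[1,0,0]));xx=np.cross(yy,n)
    ab=np.c_[(q-c)@xx,(q-c)@yy].astype(np.float32)
    (cx,cy),(w,h),a=cv2.minAreaRect(ab)
    if w<h: a-=90;w,h=h,w
    a=np.radians((a+90)%180-90)
    X=np.cos(a)*xx+np.sin(a)*yy
    return np.c_[X,np.cross(n,X),n],c+cx*xx+cy*yy,(w,h),len(q)
E
python3 - <<'E'
from h import *
f=dict(np.load('top.npz'));P=cloud(f);im=f['img']
hsv=cv2.cvtColor(im,cv2.COLOR_BGR2HSV)
for n,(x0,x1,y0,y1) in dict(stand=(312,368,170,262),hang=(148,212,183,272)).items():
    m=np.zeros(im.shape[:2],bool);m[y0:y1,x0:x1]=True
    m&=(hsv[...,2]<75)&(P[...,2]>.018)&(f['z_map']>0)
    cv2.imwrite(f'pics/m_{n}.png',m*255)
    Rm,c,wh,k=fitframe(P,m);print(n,c,wh,k,'\n',Rm, 'slope',np.degrees(np.arcsin(Rm[2,0])),'yaw',np.degrees(np.arctan2(Rm[1,0],Rm[0,0])))
for p in [(300,240),(200,290),(340,240),(340,250),(340,220),(150,220),(380,300),(364,200)]: print(p,im[p[1],p[0]],P[p[1],p[0]])
E
```

```text
stand [ 0.56916848 -0.09819371  0.07005185] (0.14028765261173248, 0.056093014776706696) 588 
 [[ 0.78538804 -0.09269617 -0.61202373]
 [ 0.07525778  0.9956884  -0.05422982]
 [ 0.61441182 -0.0034681   0.78897787]] slope 37.90919474608482 yaw 5.4735086994379465
hang [0.54474184 0.17381075 0.06989027] (0.14028526842594147, 0.05515757203102112) 635 
 [[ 0.78553918 -0.0926282  -0.61184002]
 [ 0.06814273  0.99566869 -0.06324891]
 [ 0.61504859  0.00799205  0.7884487 ]] slope 37.955450935672644 yaw 4.957794149062745
(300, 240) [ 75 117 141] [ 0.53203663 -0.03534509  0.01395819]
(200, 290) [ 77 117 139] [0.43920674 0.1487562  0.0127283 ]
(340, 240) [41 63 91] [ 0.53121925 -0.10213973  0.06016081]
(340, 250) [42 63 93] [ 0.51393301 -0.10451858  0.0442664 ]
(340, 220) [ 46  70 103] [ 0.56419741 -0.09853711  0.08474614]
(150, 220) [41 60 86] [0.56513691 0.23428959 0.04916929]
(380, 300) [ 74 116 139] [ 0.42344123 -0.18156934  0.01324523]
(364, 200) [35 56 83] [ 0.60013273 -0.14257357  0.07168759][ WARN:0@0.540] global loadsave.cpp:1063 imwrite_ Unsupported depth image for selected encoder is fallbacked to CV_8U.
```

```bash
cat >> h.py <<'E'
FR=np.array([[.785,-.0927,-.612],[.0735,.9957,-.0560],[.6145,-.0020,.789]]);FR=R.from_matrix(FR).as_matrix()
FO=np.array([.5692,-.0982,.0700])-.016*FR[:,2]
def tgt(x,y,z,th,ph=0.):
    """tool pose at frame pt (m); tool z = -frame z turned th about +frame y"""
    Rt=FR@R.from_rotvec([0,th,0]).as_matrix()@np.diag([-1,1,-1.])
    return Rt,FO+FR@np.array([x,y,z])
def delta(Rt,pt,R0,p0):
    return np.round(np.r_[R0.T@(pt-p0)/.1,R.from_matrix(R0.T@Rt).as_rotvec()/np.pi],3)
def now():
    from plant import manip
    s=manip.state();return rot(s['tool_rot']),np.array(s['tool_pos'])
E
python3 -c "
from h import *
Rt,p=tgt(-.048,0,.09,0);R0,p0=now();print(p,p0,delta(Rt,p,R0,p0))
print(delta(R0,p,R0,p0))"
```

```text
[ 0.48620859 -0.10587137  0.09887172] [0.15552734 0.60475684 0.23018551] [-4.973 -6.056  1.323 -0.036 -0.209 -0.106]
[-4.973 -6.056  1.323  0.     0.     0.   ]
```

```bash

python3 -m jog '[-0.9,-0.9,0,0,0,0,-0.9,-0.9,0,0,0,0,-0.9,-0.9,0,0,0,0]' 35
python3 -m jog '[-0.9,-1,0,0,0,0,-0.9,-1,0,0,0,0,-0.9,-1,0,0,0,0]'
python3 -m jog '[-0.8,-1,0,0,0,0,-0.8,-1,0,0,0,0,-0.8,-1,0,0,0,0]' 
python3 -m jog '[-0.8,-1,0,0,0,0,-0.8,-1,0,0,0,0,-0.8,-1,0,0,0,0]'
python3 -m jog '[-0.8,-1,0,0,0,0,-0.8,-1,0,0,0,0,-0.8,-1,0,0,0,0]'
python3 -m jog '[-0.8,-1,0,0,0,0,-0.8,-1,0,0,0,0,-0.8,-1,0,0,0,0,-0.8,-1,0,0,0,0]'
python3 -c "
from h import *
Rt,p=tgt(-.048,0,.09,0);R0,p0=now();print(p,p0,delta(Rt,p,R0,p0))"
```

```text
time: 0.48
tool_pos: [0.2217, 0.4929, 0.2303]
tool_rot: [-0.0, 0.128, 0.992, -0.001]
contact_force: [-0.6, 0.7, 0.4]
gripper_width: 0.415
grasp_force: 0.0
time: 0.85
tool_pos: [0.2836, 0.3747, 0.2311]
tool_rot: [0.0, 0.127, 0.992, -0.0]
contact_force: [0.1, 0.4, -0.4]
gripper_width: 0.412
grasp_force: 0.0
time: 1.23
tool_pos: [0.3365, 0.2579, 0.2314]
tool_rot: [0.0, 0.128, 0.992, 0.0]
contact_force: [0.1, 0.8, 0.9]
gripper_width: 0.408
grasp_force: 0.0
time: 1.6
tool_pos: [0.389, 0.1413, 0.2314]
tool_rot: [0.0, 0.128, 0.992, 0.0]
contact_force: [1.3, 0.4, -0.3]
gripper_width: 0.412
grasp_force: 0.0
time: 1.98
tool_pos: [0.4415, 0.0253, 0.2312]
tool_rot: [-0.0, 0.127, 0.992, 0.0]
contact_force: [-0.3, 0.4, -0.5]
gripper_width: 0.412
grasp_force: 0.0
time: 2.48
tool_pos: [0.4932, -0.0886, 0.2309]
tool_rot: [-0.001, 0.124, 0.992, 0.001]
contact_force: [-0.2, -0.4, -0.3]
gripper_width: 0.409
grasp_force: 0.0
[ 0.48620859 -0.10587137  0.09887172] [ 0.49322903 -0.08863953  0.23088645] [ 0.024 -0.186  1.32  -0.035 -0.209 -0.105]
```

```bash

python3 -m jog '[0.02,-0.19,0.9,-0.035,-0.209,-0.105,0.02,-0.19,0.9,-0.035,-0.209,-0.105,0.02,-0.19,0.9,-0.035,-0.209,-0.105,0.02,-0.19,0.9,-0.035,-0.209,-0.105,0.02,-0.19,0.9,-0.035,-0.209,-0.105,0.02,-0.19,0.9,-0.035,-0.209,-0.105,0.02,-0.19,0.9,-0.035,-0.209,-0.105]'
python3 - <<'E'
from h import *
from plant import manip
R0,p0=now();f=manip.grab_frame('wrist');np.savez('w1',**f)
Rt,p=tgt(-.048,0,.02,0);print(p,p0,delta(Rt,p,R0,p0))
T=f['T_tool_cam'];P=cloud(f,R0@T[:3,:3],R0@T[:3,3]+p0)
cv2.imwrite('pics/w1.png',f['img'])
L=(P-FO)@FR*1000   # frame coords mm
m=(L[...,2]>24)&(L[...,2]<34)&(abs(L[...,0]+40)<25)&(abs(L[...,1])<20)&(f['z_map']>0)
v,uu=np.where(m);print(m.sum(),uu.min(),uu.max(),v.min(),v.max())
for a in range(-65,-15,10):
    k=m&(abs(L[...,0]-a)<5)
    if k.sum():print(a,L[k][:,1].min(),L[k][:,1].max(),np.median(L[k][:,2]))
E
```

```text
time: 3.35
tool_pos: [0.4877, -0.1082, 0.1433]
tool_rot: [0.325, -0.044, 0.944, 0.013]
contact_force: [-0.4, 0.4, -0.0]
gripper_width: 0.413
grasp_force: 0.0
[ 0.52905462 -0.10197205  0.04365385] [ 0.48768564 -0.10824559  0.14327224] [ 2.840e-01  2.900e-02  1.042e+00 -1.000e-03  0.000e+00  0.000e+00]
1359 270 291 155 219
-65 -8.05899255218627 7.420498568735968 31.171517479627283
-55 -8.15099788900317 6.798732623226995 30.84500761077938
-45 -8.183043722662891 6.949214881063153 30.55113721877921
-35 -8.224275755546754 7.065844282672072 30.27238309492826
-25 -8.288145277233316 7.272731205688548 29.930379997032357
```

View pics/w1.png

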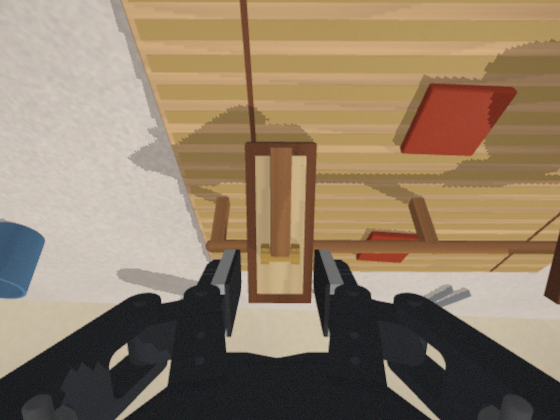

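The wrist view shows the bar centred in the frame between the fingers, from (281,150) to (281,255). It is within 1 mm of the estimate. Descending.

```bash

python3 -m jog '[0.28,0.025,0.3,0,0,0,0.28,0.025,0.6,0,0,0,0.28,0.025,0.8,0,0,0,0.28,0.025,0.9,0,0,0,0.28,0.025,0.98,0,0,0,0.28,0.025,1,0,0,0,0.28,0.025,1,0,0,0]'
python3 -m jog '[0,0,0.03,0,0,0,0,0,0.03,0,0,0]'
python3 -m jog '[0,0,0.03,0,0,0,0,0,0.03,0,0,0,0,0,0.03,0,0,0,0,0,0.03,0,0,0,0,0,0.03,0,0,0,0,0,0.03,0,0,0]' 5
python3 - <<'E'
from h import *
from plant import manip
R0,p0=now();print((p0-FO)@FR*1000)
f=manip.grab_frame('wrist');cv2.imwrite('pics/w2.png',f['img'])
# arc about hinge (x=.020,z=.023), rows
hx,hz=.020,.023
q=FR.T@(p0-FO)
for th in np.arange(.1,.95,.1):
    c,s=np.cos(th),np.sin(th);dx,dz=q[0]-hx,q[2]-hz
    Rt=FR@R.from_rotvec([0,th,0]).as_matrix()@FR.T@R0
    print(th,delta(Rt,FO+FR@np.array([hx+c*dx+s*dz,q[1],hz-s*dx+c*dz]),R0,p0))
E
```

```text
time: 4.28
tool_pos: [0.5256, -0.1029, 0.0456]
tool_rot: [0.325, -0.043, 0.945, 0.013]
contact_force: [0.4, -0.3, 0.7]
gripper_width: 0.408
grasp_force: 0.0
time: 4.53
tool_pos: [0.5272, -0.1028, 0.043]
tool_rot: [0.325, -0.043, 0.945, 0.013]
contact_force: [-0.1, -0.6, -0.7]
gripper_width: 0.41
grasp_force: 0.0
time: 5.28
tool_pos: [0.5291, -0.1027, 0.0407]
tool_rot: [0.325, -0.043, 0.945, 0.013]
contact_force: [0.5, 0.2, 0.1]
gripper_width: 0.164
grasp_force: 62.9
[-49.83424179  -0.69030215  17.62358442]
0.1 [ 0.002 -0.    -0.07   0.     0.032 -0.   ]
0.2 [-0.003 -0.    -0.14   0.     0.064 -0.   ]
0.30000000000000004 [-0.015 -0.001 -0.209  0.     0.095 -0.   ]
0.4 [-0.034 -0.001 -0.276  0.     0.127 -0.   ]
0.5 [-0.06  -0.001 -0.341  0.     0.159 -0.001]
0.6 [-0.092 -0.001 -0.404  0.     0.191 -0.001]
0.7000000000000001 [-0.13  -0.001 -0.462  0.     0.223 -0.001]
0.8 [-0.174 -0.002 -0.517  0.     0.255 -0.001]
0.9 [-0.223 -0.002 -0.567  0.     0.286 -0.001]
```

View pics/w2.png

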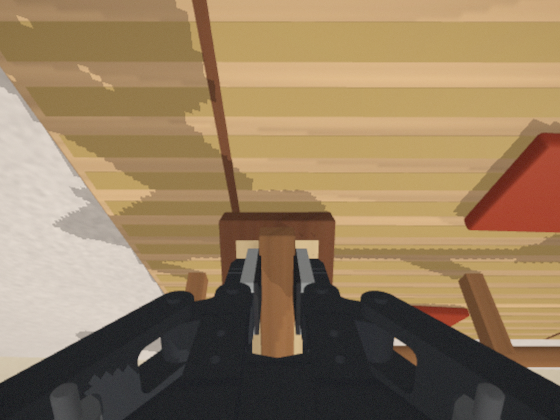

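Bar gripped. Swinging it about its hinge.

```bash

python3 -m jog '[0.002,0,-0.07,0,0.032,0,-0.003,0,-0.14,0,0.064,0,-0.015,0,-0.209,0,0.095,0,-0.034,0,-0.276,0,0.127,0,-0.06,0,-0.341,0,0.159,0,-0.092,0,-0.404,0,0.191,0,-0.13,0,-0.462,0,0.223,0,-0.13,0,-0.462,0,0.223,0]'
python3 - <<'E'
from h import *
from plant import manip
R0,p0=now();print((p0-FO)@FR*1000)
f=manip.grab_frame('top');np.savez('top2',**f)
P=cloud(f);L=(P-FO)@FR*1000
f2=manip.grab_frame('wrist');cv2.imwrite('pics/w3.png',f2['img']);np.savez('w3',**f2)
T=f2['T_tool_cam'];P=cloud(f2,R0@T[:3,:3],R0@T[:3,3]+p0);L=(P-FO)@FR*1000
for x in range(-70,30,10):
    k=(abs(L[...,0]-x)<2)&(abs(L[...,1])<7)&(L[...,2]>5)&(L[...,2]<110); 
    if k.sum():print(x,k.sum(),np.percentile(L[k][:,2],[5,50,95]))
E
```

```text
time: 6.32
tool_pos: [0.5118, -0.1038, 0.0845]
tool_rot: [-0.019, -0.045, 0.999, -0.002]
contact_force: [1.8, -0.3, -1.3]
gripper_width: 0.162
grasp_force: 62.7
[-36.56226281  -0.32536374  62.89323036]
-50 136 [78.51168534 80.78357384 82.34304709]
-40 361 [80.47268712 82.53764958 84.65547844]
-30 348 [71.48340579 73.80706932 81.86214343]
-20 363 [62.5171646  65.14100199 97.40575738]
-10 316 [53.52980277 55.87431644 87.93890106]
0 258 [44.75440426 46.77559239 48.47926254]
```

View pics/w3.png

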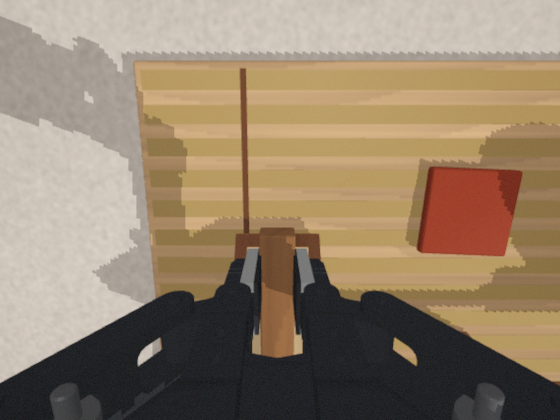

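The bar is out at about 0.73 rad: its free end sits at (277,232), raised over the frame. A small nudge more, then release and retreat.

```bash

python3 -m jog '[0,0,-0.02,0,0.01,0,0,0,-0.04,0,0.019,0,0,0,-0.04,0,0.019,0]'
python3 -m jog '[0,0,0,0,0,0,0,0,0,0,0,0,0,0,0,0,0,0]' 35
python3 -m jog '[0,0,-0.3,0,0,0,0,0,-0.6,0,0,0,0,0,-0.9,0,0,0,0,0,-0.9,0,0,0]' 80
python3 - <<'E'
from h import *
from plant import manip
R0,p0=now()
f=manip.grab_frame('wrist');np.savez('w4',**f);cv2.imwrite('pics/w4.png',f['img'])
T=f['T_tool_cam'];P=cloud(f,R0@T[:3,:3],R0@T[:3,3]+p0);L=(P-FO)@FR*1000
xs=[];zs=[]
for x in range(-50,20,5):
    k=(abs(L[...,0]-x)<2)&(abs(L[...,1])<5)&(L[...,2]>30)&(L[...,2]<110)
    if k.sum()>5: xs.append(x);zs.append(np.median(L[k][:,2]))
print(np.round(zs),xs)
hsv=cv2.cvtColor(f['img'],cv2.COLOR_BGR2HSV)
m=(hsv[...,2]<85)&(abs(L[...,0])<85)&(abs(L[...,1])<40)&(abs(L[...,2]-16)<8)&(f['z_map']>0)
Rm,c,wh,k=fitframe(P,m);print(c,wh,k,Rm,'exp',FO+.016*FR[:,2])
f=manip.grab_frame('top');np.savez('top3',**f);P=cloud(f);L=(P-FO)@FR*1000;hsv=cv2.cvtColor(f['img'],cv2.COLOR_BGR2HSV)
cv2.imwrite('pics/t3.png',f['img'])
E
```

```text
time: 6.8
tool_pos: [0.5104, -0.1039, 0.0883]
tool_rot: [-0.05, -0.045, 0.998, -0.004]
contact_force: [1.2, -0.4, -2.7]
gripper_width: 0.169
grasp_force: 62.6
time: 7.18
tool_pos: [0.5111, -0.1041, 0.0892]
tool_rot: [-0.049, -0.045, 0.998, -0.004]
contact_force: [0.2, -0.7, 0.2]
gripper_width: 0.408
grasp_force: 0.0
time: 7.68
tool_pos: [0.5217, -0.1036, 0.1818]
tool_rot: [-0.046, -0.045, 0.998, -0.005]
contact_force: [0.3, -0.1, -0.5]
gripper_width: 0.939
grasp_force: 0.0
[84. 88. 90. 84. 80. 74. 69. 64. 58. 53. 48. 42. 37. 32.] [-50, -45, -40, -35, -30, -25, -20, -15, -10, -5, 0, 5, 10, 15]
[ 0.56410693 -0.10339283  0.06618014] (0.14040914177894592, 0.048470720648765564) 371 [[ 0.78271987 -0.17044371 -0.59858044]
 [ 0.16924542  0.98381665 -0.05882854]
 [ 0.59892036 -0.05526073  0.79889965]] exp [ 0.5692 -0.0982  0.07  ]
```

View pics/w4.png

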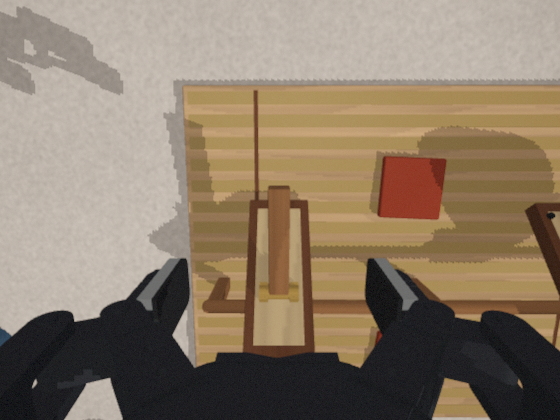

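The kickstand is at its stop, with its foot at (279,188) clear of the frame. Next I turn and move to a spot above the top edge.

```bash

python3 -c "
from h import *
R0,p0=now()
th=1.0;a=np.array([np.sin(th),0,np.cos(th)])
for b in(.09,0):
    Rt,p=tgt(*(np.array([.056,-.0005,.008])-.019*a+b*a),th);print(p,p0,delta(Rt,p,R0,p0))"
```

```text
[ 0.64156293 -0.09183072  0.16508881] [ 0.5195575  -0.10290186  0.17805397] [-1.232e+00  2.000e-03  9.000e-03 -0.000e+00  7.600e-02 -1.000e-03]
[ 0.61185015 -0.09472179  0.0801842 ] [ 0.5195575  -0.10290186  0.17805397] [-1.018e+00  2.000e-03  8.830e-01 -0.000e+00  7.600e-02 -1.000e-03]
```

```bash

python3 -m jog '[-0.6,0,-0.1,0,0.04,0,-1,0,-0.1,0,0.076,0,-1,0,-0.1,0,0.076,0,-1,0,-0.1,0,0.076,0]' 82
python3 - <<'E'
from h import *
from plant import manip
R0,p0=now()
f=manip.grab_frame('wrist');np.savez('w5',**f);cv2.imwrite('pics/w5.png',f['img'])
T=f['T_tool_cam'];P=cloud(f,R0@T[:3,:3],R0@T[:3,3]+p0);L=(P-FO)@FR*1000
hsv=cv2.cvtColor(f['img'],cv2.COLOR_BGR2HSV)
g=(abs(L[...,2]-16)<4)&(f['z_map']>0)&(abs(L[...,1])<45)
for x in range(-65,75,10):
    k=g&(abs(L[...,0]-x)<2)
    if k.sum()>5: print(x,L[k][:,1].min(),L[k][:,1].max(),np.median(L[k][:,2]))
print(L[g][:,0].min(),L[g][:,0].max())
th=1.0;a=np.array([np.sin(th),0,np.cos(th)])
for b in(.09,0):
    Rt,p=tgt(*(np.array([.056,-.0005,.008])-.019*a+b*a),th);print(p,p0,delta(Rt,p,R0,p0))
E
```

```text
time: 8.28
tool_pos: [0.6188, -0.0938, 0.1765]
tool_rot: [-0.169, -0.044, 0.985, -0.009]
contact_force: [0.4, -0.4, 0.7]
gripper_width: 0.96
grasp_force: 0.0
-65 -28.38304165346592 26.53600295141062 17.57474431404151
-55 -28.77239703923206 26.995055558046104 17.327532288407284
-45 -28.105646597251596 26.392889798591376 17.159108056710814
-35 -28.46510488901308 26.652521902828727 17.03416807034806
-25 -28.470493350209953 27.023907771749656 16.882162623053887
-15 -28.88134336678339 26.23445926830751 16.752753421215456
-5 -29.069335777420857 26.53419146068985 16.52098609336715
5 -28.424096423349088 26.704836697087952 16.312046385153355
15 -28.461535803043763 26.843549828095043 16.058832467671206
25 -28.629544516491514 26.803526944934 16.084562928188017
35 -28.796846881581125 26.913800508409928 15.8694483368234
45 -28.656082281896612 26.943311628850054 15.643741309753157
55 -28.681509958202135 26.899882835445723 15.47150947019978
65 -28.610755445433732 26.768909332858662 14.604160981319694
-102.0342878159566 66.03990022091214
[ 0.64156293 -0.09183072  0.16508881] [ 0.61878976 -0.0937663   0.17652287] [-0.254 -0.001  0.032  0.    -0.001 -0.001]
[ 0.61185015 -0.09472179  0.0801842 ] [ 0.61878976 -0.0937663   0.17652287] [-0.255 -0.001  0.932  0.    -0.001 -0.001]
```

View pics/w5.png

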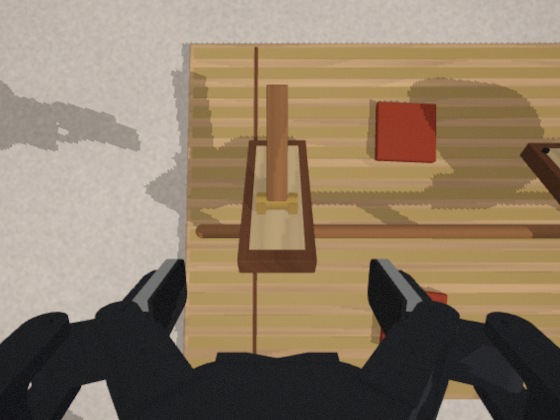

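The frame's top edge is at row 265, centred at x≈277 and midway between the fingers, and the kickstand is up. Going down to grip its sides.

```bash

python3 -m jog '[-0.23,-0.005,0.3,0,0,0,-0.23,-0.005,0.6,0,0,0,-0.23,-0.005,0.8,0,0,0,-0.23,-0.005,0.96,0,0,0,-0.23,-0.005,0.96,0,0,0,-0.23,-0.005,0.96,0,0,0]'
python3 -m jog '[0,0,0,0,0,0,0,0,0,0,0,0,0,0,0,0,0,0,0,0,0,0,0,0,0,0,0,0,0,0]' 40
python3 - <<'E'
from h import *
R0,p0=now();q=(p0-FO)@FR;print(q*1000)
# rotate frame about bottom-back... pivot = bottom edge (x=-.072): lift 12 mm then turn -1.257 about frame y
piv=np.array([-.073,0,0.]);
for th in np.linspace(0,1.257,9)[1:]:
    M=FR@R.from_rotvec([0,-th,0]).as_matrix()
    p=FO+FR@piv+M@(q-piv)+np.array([-.01,0,.012])
    d=delta(M@FR.T@R0,p,R0,p0);print(round(th,3),d,p)
E
```

```text
time: 9.07
tool_pos: [0.6108, -0.0959, 0.0818]
tool_rot: [-0.166, -0.044, 0.985, -0.009]
contact_force: [0.6, 0.4, -0.4]
gripper_width: 0.959
grasp_force: 0.0
time: 9.7
tool_pos: [0.6107, -0.0957, 0.0815]
tool_rot: [-0.167, -0.044, 0.985, -0.009]
contact_force: [0.1, 1.1, 5.1]
gripper_width: 0.644
grasp_force: 67.7
[39.81097296 -1.37683368 -0.47345086]
0.157 [ 0.289  0.008 -0.165 -0.    -0.05   0.   ] [ 0.58883468 -0.09679049  0.10659659]
0.314 [ 0.456  0.007 -0.225 -0.    -0.1    0.   ] [ 0.5750948  -0.09805096  0.11769512]
0.471 [ 0.63   0.007 -0.257 -0.001 -0.15   0.   ] [ 0.55979525 -0.0994599   0.1264979 ]
0.628 [ 0.807  0.006 -0.262 -0.001 -0.2    0.   ] [ 0.54331296 -0.10098261  0.13278805]
0.786 [ 0.982  0.005 -0.24  -0.001 -0.25   0.   ] [ 0.52605403 -0.10258157  0.13641059]
0.943 [ 1.152e+00  5.000e-03 -1.900e-01 -1.000e-03 -3.000e-01  0.000e+00] [ 0.50844366 -0.10421738  0.13727629]
1.1 [ 1.312e+00  4.000e-03 -1.140e-01 -1.000e-03 -3.500e-01  0.000e+00] [ 0.49091574 -0.10584974  0.1353638 ]
1.257 [ 1.458e+00  4.000e-03 -1.400e-02 -1.000e-03 -4.000e-01  0.000e+00] [ 0.47390211 -0.10743844  0.13072025]
```

Gripped. Lifting, then turning slowly about the bottom edge.

```bash

python3 -m jog '[0.07,0,-0.05,0,0,0,0.144,0,-0.108,0,0,0,0.289,0.005,-0.165,0,-0.05,0,0.456,0.005,-0.225,0,-0.1,0,0.63,0.005,-0.257,0,-0.15,0,0.807,0.005,-0.262,0,-0.2,0,0.98,0.005,-0.24,0,-0.25,0,0.98,0.005,-0.24,0,-0.25,0]'
cat >> h.py <<'E'
Q0=np.array([.03981,-.00138,-.00047]); PG=None  # TCP in frame coords at grasp
R0g=None
E
python3 - <<'E'
from h import *
from plant import manip
R0,p0=now()
# R_tool = F*Rtf ; Rtf from grasp: th=1.0
Rtf=R.from_rotvec([0,1.0,0]).as_matrix()@np.diag([-1,1,-1.])
F=R0@Rtf.T;o=p0-F@Q0
print('frame x',F[:,0],'z',F[:,2],'bottom',o+F@[-.07,0,0],'foot',o+F@[.02-.088*np.cos(.8),0,.023+.088*np.sin(.8)])
f=manip.grab_frame('top');P=cloud(f);L=(P-o)@F*1000;np.savez('t6',**f)
f=manip.grab_frame('scene');cv2.imwrite('pics/s6.png',f['img'][120:320,120:480]);P=cloud(f);L=(P-o)@F*1000
k=(abs(L[...,1])<25)&(abs(L[...,2])<20)&(abs(L[...,0])<90)&(f['z_map']>0)
for x in range(-90,80,10):
    j=k&(abs(L[...,0]-x)<4);print(x,j.sum(),np.median(L[j][:,2]) if j.sum() else '',np.median(P[j][:,2]) if j.sum() else '')
E
```

```text
time: 10.7
tool_pos: [0.5194, -0.1009, 0.1298]
tool_rot: [0.218, -0.043, 0.975, 0.01]
contact_force: [0.0, 0.2, -4.1]
gripper_width: 0.638
grasp_force: 66.7
frame x [0.12979543 0.01072264 0.99148281] z [-0.98759648 -0.08770396  0.13023517] bottom [ 0.50453597 -0.10076473  0.02102841] foot [ 0.42320072 -0.10801081  0.06069067]
-90 0  
-80 304 -7.448235809677707 0.01173678773008452
-70 75 -2.305762957554647 0.022110088990652532
-60 99 -2.519776826245427 0.030512154849904605
-50 102 -2.8570618840246973 0.04006976552469352
-40 108 -3.1000429127871447 0.050545063957446484
-30 115 -3.188473930545135 0.06062515138478769
-20 119 -3.3559430019351484 0.07000996916242935
-10 120 -3.3390045816501033 0.08019661391290353
0 121 -3.6448901938418197 0.08989948983457069
10 125 -3.679182624981105 0.09964488653411235
20 133 -4.019840879481154 0.10959804336167667
30 132 -4.383904429010881 0.11964277246497881
40 140 -4.33856327051946 0.12971959637642105
50 142 -4.503177187932771 0.13953896481306072
60 153 -4.554139614278544 0.14956149736920593
70 267 2.51313441682073 0.1574814213976387
```

View pics/s6.png

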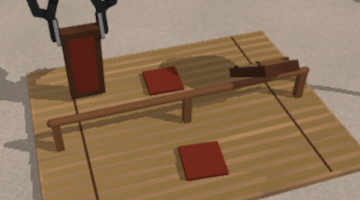

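The frame is held nearly upright, its bottom edge about 8 mm above the tray at crop (85,95), and the other frame is untouched. Computing the rest of the turn.

```bash

python3 - <<'E'
from h import *
R0,p0=now()
Rtf=R.from_rotvec([0,1.0,0]).as_matrix()@np.diag([-1,1,-1.])
F=R0@Rtf.T;o=p0-F@Q0;b=np.array([-.07,0,0])
for th in np.linspace(0,.47,5)[1:]:
  for dz in((.0,-.005,-.009) if th>.46 else (.0,)):
    F2=F@R.from_rotvec([0,-th,0]).as_matrix()
    print(round(th,3),dz,delta(F2@Rtf,o+F@b+F2@(Q0-b)+[0,0,dz],R0,p0))
print('foot',o+F@b+F2@(np.array([.02-.088*np.cos(.8)-.0,0,.023+.088*np.sin(.8)])-b)+[0,0,-.009],np.degrees(np.arccos(F2[2,0])),F2[:,0])
E
```

```text
0.118 0.0 [ 0.112 -0.    -0.064 -0.    -0.037 -0.   ]
0.235 0.0 [ 0.231  0.    -0.114  0.    -0.075  0.   ]
0.352 0.0 [ 0.355 -0.    -0.15   0.    -0.112 -0.   ]
0.47 0.0 [ 0.482  0.    -0.171 -0.    -0.15   0.   ]
0.47 -0.005 [ 0.504  0.    -0.125 -0.    -0.15   0.   ]
0.47 -0.009 [ 0.521  0.    -0.089 -0.    -0.15   0.   ]
foot [ 0.42006863 -0.11073136  0.01452404] 19.8216826563607 [-0.33798211 -0.02743733  0.94075251]
```

```bash

python3 -m jog '[0.11,0,-0.064,0,-0.037,0,0.23,0,-0.114,0,-0.075,0,0.355,0,-0.15,0,-0.112,0,0.482,0,-0.171,0,-0.15,0,0.482,0,-0.171,0,-0.15,0,0.482,0,-0.171,0,-0.15,0]'
python3 - <<'E'
from h import *
from plant import manip
R0,p0=now()
Rtf=R.from_rotvec([0,1.0,0]).as_matrix()@np.diag([-1,1,-1.])
F=R0@Rtf.T;o=p0-F@Q0
print(F[:,0],'bottom',o+F@[-.07,0,0])
f=manip.grab_frame('scene');cv2.imwrite('pics/s7.png',f['img'][60:320,60:480]);P=cloud(f);L=(P-o)@F*1000
k=(abs(L[...,1])<25)&(abs(L[...,2])<20)&(f['z_map']>0)
for x in list(range(-88,-60,4))+[0,50]:
    j=k&(abs(L[...,0]-x)<2);print(x,j.sum(),np.median(L[j][:,2]) if j.sum() else '',np.median(P[j],axis=0) if j.sum() else '')
print('down',np.round(R0.T@[0,0,-.1/.1],3))
E
```

```text
time: 11.55
tool_pos: [0.4756, -0.1073, 0.1305]
tool_rot: [0.443, -0.041, 0.895, 0.018]
contact_force: [0.6, 0.5, -4.4]
gripper_width: 0.641
grasp_force: 70.1
[-0.33967183 -0.02747916  0.94014251] bottom [ 0.51230414 -0.10293094  0.02713212]
-88 143 -5.402845534196405 [ 0.52360826 -0.10324042  0.01188283]
-84 154 6.436563544426138 [ 0.51114572 -0.10293732  0.01167186]
-80 43 12.9168844957877 [ 0.50415537 -0.10500813  0.01212644]
-76 28 1.9224478802448104 [ 0.51200204 -0.10384403  0.02198981]
-72 69 1.0501349226114074 [ 0.51181907 -0.10260804  0.0250407 ]
-68 70 0.9416505062228717 [ 0.51090828 -0.10471753  0.02877871]
-64 74 0.7793289036670294 [ 0.50949142 -0.10338109  0.03240837]
0 77 -0.3384990515340582 [ 0.48902798 -0.10564789  0.09310273]
50 88 -1.789411652313126 [ 0.47328582 -0.10628316  0.14049324]
down [0.795 0.004 0.607]
```

View pics/s7.png

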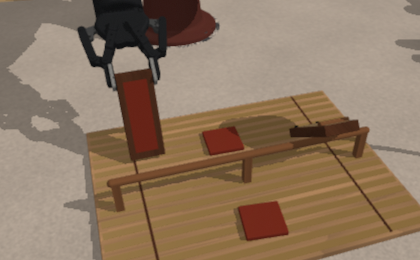

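The frame leans back about 19° with its bottom edge about 10 mm above the tray, at crop (147,157). Lowering it and watching the force.

```bash

python3 -m jog '[0.024,0,0.018,0,-0.003,0,0.048,0,0.036,0,-0.006,0,0.056,0,0.042,0,-0.006,0,0.056,0,0.042,0,-0.006,0]'
python3 -m jog '[0.008,0,0.006,0,0,0,0.008,0,0.006,0,0,0]'|grep -E 'pos|force'
python3 -m jog '[0.008,0,0.006,0,0,0,0.008,0,0.006,0,0,0]'|grep -E 'pos|force'
python3 -m jog '[0.008,0,0.006,0,0,0,0.008,0,0.006,0,0,0]'|grep -E 'pos|force'
```

```text
time: 12.1
tool_pos: [0.4796, -0.1089, 0.1252]
tool_rot: [0.452, -0.041, 0.891, 0.02]
contact_force: [1.7, 3.5, 3.4]
gripper_width: 0.639
grasp_force: 70.5
tool_pos: [0.48, -0.109, 0.1251]
contact_force: [-2.0, 4.4, 7.7]
grasp_force: 71.2
tool_pos: [0.4805, -0.109, 0.1251]
contact_force: [-6.5, 6.3, 12.6]
grasp_force: 71.9
tool_pos: [0.4811, -0.1091, 0.1252]
contact_force: [-9.2, 5.8, 16.8]
grasp_force: 72.4
```

Contact came earlier than expected. Backing off 3 mm and looking.

```bash

python3 -m jog '[-0.024,0,-0.018,0,0,0,-0.024,0,-0.018,0,0,0]'|grep -E 'pos|force'
python3 - <<'E'
from h import *
from plant import manip
R0,p0=now()
Rtf=R.from_rotvec([0,1.0,0]).as_matrix()@np.diag([-1,1,-1.])
F=R0@Rtf.T;o=p0-F@Q0
print(F,'bottom',o+F@[-.07,0,0],'foot',o+F@[.02-.088*np.cos(.8),0,.023+.088*np.sin(.8)])
f=manip.grab_frame('scene');P=cloud(f);np.savez('s8',**f)
hsv=cv2.cvtColor(f['img'],cv2.COLOR_BGR2HSV)
L=(P-o)@F*1000
k=(abs(L[...,1])<35)&(abs(L[...,2])<8)&(L[...,0]<80)&(f['z_map']>0)&(P[...,2]>.014)
q=P[k];c=q.mean(0);n=np.linalg.svd(q-c)[2][2];print('face normal',n*-np.sign(n[0]),'lean',90-np.degrees(np.arccos(abs(n[2]))))
for y in(-20,0,20):
    j=k&(abs(L[...,1]-y)<5);print(y,'min z',np.percentile(P[j][:,2],[0,2,5]),'x min',L[j][:,0].min())
t=manip.grab_frame('top')
im=cv2.resize(f['img'][140:260,130:290],None,fx=3,fy=3)
cv2.imwrite('pics/s8.png',np.hstack([im,cv2.resize(t['img'][120:330,250:400],None,fx=2,fy=360/210)]))
E
```

```text
tool_pos: [0.4797, -0.1094, 0.125]
contact_force: [-1.5, 2.9, 5.1]
grasp_force: 70.8
[[-0.35859916 -0.09101216 -0.92904436]
 [-0.02993056  0.99584516 -0.08600337]
 [ 0.93301168 -0.00303391 -0.35983328]] bottom [ 0.51850645 -0.10479959  0.02241033] foot [ 0.42820219 -0.11306553  0.01818677]
face normal [-0.93326436 -0.08976223 -0.34779358] lean 20.352420147769124
-20 min z [0.01616049 0.02001791 0.02485224] x min -75.93837705933734
0 min z [0.01449294 0.02057479 0.02479699] x min -76.62466593771323
20 min z [0.0162043  0.01996127 0.02437915] x min -75.36230211671769
```

View pics/s8.png

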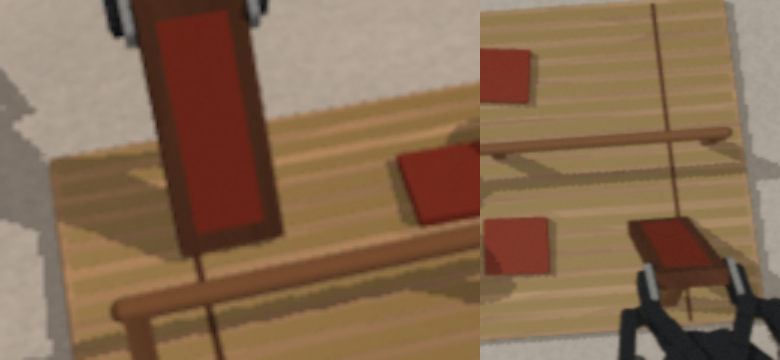

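Counting the back corner of the bottom edge (z = 16 mm), both the bottom edge and the foot are on the tray, at a lean of 20.4°. Unloading slightly, then releasing and retreating.

```bash

python3 -m jog '[-0.008,0,-0.006,0,0,0,-0.008,0,-0.006,0,0,0]'|grep -E 'pos|force'
python3 -m jog '[-0.008,0,-0.006,0,0,0,-0.008,0,-0.006,0,0,0,-0.008,0,-0.006,0,0,0,-0.008,0,-0.006,0,0,0]' 76
python3 - <<'E'
from h import *
from plant import manip
f=manip.grab_frame('scene');P=cloud(f);g=dict(np.load('s8.npz'));d=cv2.absdiff(f['img'],g['img'])[130:260,130:290]
print('changed px',(d.max(-1)>40).sum())
m=f['img'];hsv=cv2.cvtColor(m,cv2.COLOR_BGR2HSV)
for ff in(g,f):
    P=cloud(ff);k=np.zeros(m.shape[:2],bool);k[140:225,165:230]=1
    k&=(P[...,2]>.03)&(P[...,0]<.53)&(P[...,0]>.44)&(ff['z_map']>0)&(ff['img'][...,2].astype(int)>2.2*ff['img'][...,1])
    q=P[k];c=q.mean(0);n=np.linalg.svd(q-c)[2][2];print(k.sum(),c,np.degrees(np.arcsin(abs(n[2]))))
E
```

```text
tool_pos: [0.4793, -0.1097, 0.1251]
contact_force: [2.1, 0.6, 2.1]
grasp_force: 70.4
time: 13.95
tool_pos: [0.479, -0.1092, 0.1255]
tool_rot: [0.451, -0.041, 0.891, 0.02]
contact_force: [-1.0, -0.0, -0.0]
gripper_width: 0.894
grasp_force: 0.0
changed px 597
1669 [ 0.49548608 -0.10767369  0.08494179] 19.858603094675306
1669 [ 0.49465802 -0.10766824  0.08525782] 19.521841493842555
```

Released; the frame stands at about 19.5–20°. Retreating.

```bash

python3 -m jog '[0,0,-0.1,0,0,0,0,0,-0.25,0,0,0,0,0,-0.5,0,0,0,0,0,-0.8,0,0,0,0,0,-1,0,0,0,0,0,-1,0,0,0]'
python3 - <<'E'
from h import *
from plant import manip
f=manip.grab_frame('scene');P=cloud(f);k=np.zeros(P.shape[:2],bool);k[140:225,165:230]=1
k&=(P[...,2]>.03)&(P[...,0]<.53)&(P[...,0]>.44)&(f['z_map']>0)&(f['img'][...,2].astype(int)>2.2*f['img'][...,1])
q=P[k];c=q.mean(0);n=np.linalg.svd(q-c)[2][2];print(k.sum(),c,np.degrees(np.arcsin(abs(n[2]))))
t=manip.grab_frame('top');P=cloud(t);hsv=cv2.cvtColor(t['img'],cv2.COLOR_BGR2HSV)
m=np.zeros(P.shape[:2],bool);m[183:272,148:212]=1;m&=(hsv[...,2]<75)&(P[...,2]>.018)&(t['z_map']>0)
print('hang',fitframe(P,m)[1])
cv2.imwrite('pics/fin.png',np.hstack([cv2.resize(f['img'][100:280,120:320],(400,360)),cv2.resize(t['img'][120:330,250:400],(300,360))]))
E
```

```text
time: 14.75
tool_pos: [0.4241, -0.1378, 0.199]
tool_rot: [0.443, -0.044, 0.895, 0.025]
contact_force: [-0.2, 0.8, -0.0]
gripper_width: 0.89
grasp_force: 0.0
1671 [ 0.49471006 -0.10761758  0.08503098] 19.353079067555722
hang [0.54535642 0.17378291 0.07027906]
```

View pics/fin.png

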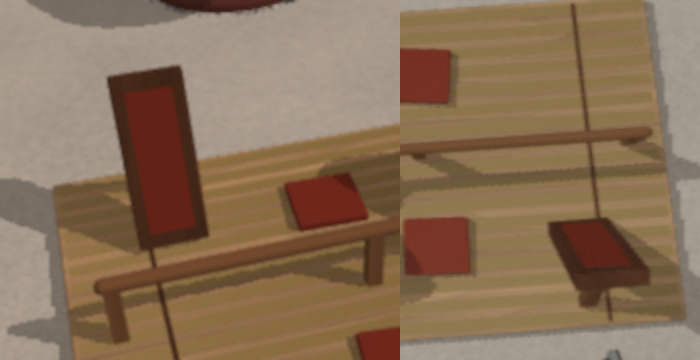

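The frame stands on its own, with the kickstand foot visible at (590,298) and the gripper clear. The other frame moved less than 1 mm.

```bash
python3 -c "
from plant import manip
print(manip.job_done())"
```

```text
the job is handed in; nothing more can be done
None
```

I folded the kickstand out to its stop and stood the frame on the tray, leaning back about 19–20° on its kickstand with the gripper clear; the other frame moved less than 1 mm, and I handed the job in at about 15 s (no verdict was returned).

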